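# Draw the kitting tray forward on its track and lock it there

### The job

Draw the red-knobbed bolt back, hook a fingertip behind the far lip of the orange tray and drag the tray along its track, right up to the front stop nearest you. Then push the bolt fully home again, behind the tray, so that it is locked in front. Keep the tray down on its track and the motor parts in it, and do not disturb the glue bottle, tape roll and tin.

Things in the scene. Friction and masses are not known exactly. Their poses are not given: they have to be found in the camera images.
- track: fixed track: steel plate 322 x 172 x 10 mm, a rail along each long side (147 mm apart inside, 34 mm above the bench); inner faces of its stops: front x = -150 mm (34 mm high), back x = +151 mm (22 mm high). Origin: plate's centre, at bench level; x along it, away from the robot, y to the left. The bolt enters from +y at x = 0; its brackets (22 mm along x, 35 mm high) stand at y = 88 and 184 mm.
- bolt (a joint): travel of the steel bolt (10 mm rod, 24 mm above the bench) along the track's y, in m: 0 = fully home (tip 25 mm inside the track, blocking the tray), 0.036 = drawn fully back to the left; the tray passes above 0.027. Its outer end is at y = 194 mm when home. Stays where it is left; friction about 1.2 N. Starts home or nearly so.
- bolt_knob (a point): on the axis of the bolt's upright round red knob, 59 mm above the bench: 14 mm across from 42 to 66 mm above the bench, an 18 mm cap above it up to 76 mm. With the bolt home it stands at x = 0, y = 115 mm in the track's frame; it moves with the bolt.
- tray: loose orange tray 130 (x) x 140 (y) x 46 mm high with a rim 3 mm proud all round; 0.3 to 0.6 kg plus 0.28 kg of parts. Origin: centre of its underside, which slides on the plate 10 mm above the bench; axes as the track's. Starts near x = +80 mm in the track's frame; against the front stop it is at -85 mm. The bolt passes behind it only when it is beyond -71 mm.
- tray_back_lip (a point): middle of the outer edge of the tray's far rim, at the rim's top (56 mm above the bench): 68 mm along x from the tray's origin. Behind it the space is free down to the back stop (22 mm above the bench).
- stator: wound motor stator, black with cream ends, 49 mm across, 43 mm high, standing loose in the left half of the tray. Origin: centre of its underside; z up.
- bell: black rotor bell, open cup 58 mm across, 31 mm high, standing loose in the right half of the tray. Origin: centre of its underside; z up.
- glue_bottle: small red glue bottle with a black tip, 34 mm across, 93 mm high, standing to the right of the track. Origin: centre of its underside. To be left alone.
- tape_roll: roll of yellow tape, 66 mm across, 19 mm high, lying to the right of the track. Origin: centre of its underside. To be left alone.
- feeler_tin: flat round blue tin, 61 mm across, 21 mm high, to the right of the track. Origin: centre of its underside. To be left alone.
There are look-alikes about, which are no part of the job. What is shaped like the stator but brown is not meant.

How it is judged (in metres and radians):
On the way, in this order (a step that is already met when the one before it is completed fails the run):
1. the bolt is drawn back clear of the tray, which is still at the back (value of joint bolt above 0.024 m and x of tray in the frame of track above 0.06 m), for 0.1 s.
2. the tray is on its way, dragged by a finger behind its far wall (x of tray in the frame of track below 0.05 m and contact force between the fingers and tray above 0.3 N and x of the grasp point in the frame of tray above 0.05 m), for 0.1 s.
3. the tray is at the front stop (x of tray in the frame of track below -0.074 m), for 0.1 s.
At the end, for the whole second after the job is handed in: The tray lies flat on the track at the front stop (its origin 73 mm or more in front of the track's middle, i.e. within 12 mm of the stop) and at rest, the bolt is home behind it (within 8 mm of fully home), and the stator and the rotor bell stand upright in the tray (x of tray in the frame of track between -0.095 and -0.073 m and z of tray in the frame of track below 0.014 m and angle between tray's own z axis and vertical below 0.06 rad and value of joint bolt below 0.008 m and linear speed of tray below 0.02 m/s and horizontal distance between each of stator, bell and tray below 0.075 m and angle between each of stator, bell's own z axis and vertical below 0.3 rad); the robot touches nothing.
It fails at once if the tray is lifted off its track or tipped (z of tray in the frame of track above 0.029 m or angle between tray's own z axis and vertical above 0.2 rad).
It fails at once if the glue bottle, tape roll or tin is disturbed (moved more than 25 mm or the bottle tipped) (distance of any of glue_bottle, tape_roll, feeler_tin from where it was at the start of the episode above 0.025 m or angle between glue_bottle's own z axis and vertical above 0.4 rad).
It also fails if it takes over 64 s, if anything falls off the work surface, if the arm or the gripper's body presses on something with over 40 N, if the wrist force passes 120 N, or if a joint passes its speed limit or range.

### The arm

A 6-joint arm with a two-finger parallel gripper is mounted at the origin on a cart in front of the work surface, level with it; the furniture and walls round the work are solid. World frame = base frame: x ahead of the robot, y to its left, z up, the work surface at z = 0. Lengths are in mm, angles in rad, forces in N, time in s.
With the tool pointing down it reaches from about 350 to 1000 mm from the base axis. Payload 7.1 kg.
Tool frame: the origin (TCP) lies on the centre line of the jaws, within the pads' length; the fingertips stand 22 mm ahead of it and the grasp point (between the pads) lies 3 mm ahead of it; x points along the fingers, z is the direction in which the jaws open and shut, and the axes are right-handed (so a half turn about x gives the same grasp; the last joint's range is limited). The gripper opens to 85 mm and grips with 20 to 120 N. Pads are 22 mm wide; open, the fingers measure 114 mm over their backs; the gripper's body (76 mm by 85 mm) begins 54 mm behind the grasp point. The pads swing forward as they close: fully open they stand 13 mm farther back than shut.
Start: joints at [-1.331, 0.423, 1.63, -0, 1.089, -0.019], TCP at [159.969, -604.165, 253.319] pointing down, gripper open.
Joint ranges: [-3, 3], [-0.9, 2.11], [0.09, 2.58], [-1.31, 4.45], [0.11, 2.69], [-2.54, 2.54]. Speed limits (rad/s): [2.39, 2.39, 3.01, 3.14, 3.14, 3.14].

### API

Orientations are given as a rotation vector (axis times angle).
In Python, from rig import env, viewer, job, recognise, place_of gives the robot as it stands. The module is installed in compiled form; this text tells all that it offers.
- The arm moves only by the tool apply_moves, never from a script. Its argument "steps" is one flat list of numbers, 7 for each row, row after row: the finger opening in mm, from 0 to 85.4, then the shift along the world's x, y, z in mm, then the turn, a rotation vector about the world's x, y, z in rad. A call has 1 to 12 rows; each row is the pose to reach, as a shift and turn from the pose commanded when the call began; what a row does not reach only later rows make up. A row lasts 1/12 s, in which the tool goes at most 41.7 mm and 7.16 degrees, less where a joint would pass 70% of its speed; a pose out of reach is approached as far as the arm can. A call with a gripper value outside its range is refused whole. The fingers move at their own pace and stop on an object; "force" is the grip in N (left out, the last holds). Time passes only in rows, so rows that repeat a pose let the fingers close. It gives the time, the measured TCP pose, the force and the opening at its end, in the units of the state.
- env.get_state(): the state, without advancing time (a new reading comes with each control period).
- viewer.camera(name): name is "side" or "top"; returns the picture (480x640x3 uint8, red, green, blue); there is no depth.
- viewer.camera_model(name): a dict with "intrinsics" (3x3 intrinsics, pixels), "dist" ([k1, k2, p1, p2, k3] as OpenCV has them; the pictures are not rectified), "rvec" (rotation vector, rad) and "tvec" (3), from world to camera coordinates, as OpenCV has them. Camera axes: x right, y down, z forward; pixel columns grow to the right and rows downward; lengths in mm; the calibration is good to about 2 mm. A picture is of the moment at which its call begins. camera_model takes no time and is no camera call.
- job.finish_job(): hands the job in, once; it reports no verdict.
Trained networks look in the newest picture that a camera, given by its name, has taken for a name from the list of things; names that differ only in an ending like _2 or _b are one class to them, and where a whole thing is asked for, a point or a joint stands for the part that bears it (a point fixed in the world has none). Each returns a list of dicts, best first, with "confidence" (0 to 1); they miss things now and then, are a little off and sometimes report something else, mostly with a low value. They report only what shows in the picture. A call takes as long as a camera call. They do not tell look-alikes from the thing itself.
- recognise(camera, query): "rect" ([centre column, centre row, width, height] as shares, 0 to 1, of the picture: columns of its width, rows of its height, round what is visible of it).
- place_of(camera, query): "position" ([column, row] as shares, 0 to 1, of the picture: columns of its width, rows of its height: a listed point, or the origin of a listed thing).
The state is a dict: "time_s": time; "qpos": joint angles; "qd": joint speeds; "tau": joint torques, N m; "ee_pos": TCP position; "ee_rot": TCP orientation; "ft_force": force on the tool from outside, world axes, zero at the start; "moment": the same for the moment, N m; "gripper_width": finger opening in mm.
Only numpy, scipy, OpenCV 4.12 (cv2) and the standard library are available. Lean on these libraries where they do the work, as an engineer would, in place of code of your own. Each camera call takes 0.05 s, during which the arm holds its last target.

## Working session

There is one attempt and no reset: what is moved stays moved. The work goes in short steps, Python scripts to look and compute and a tool call to move; the robot and the scene stay as the last step left them, time stands still between calls to the robot, and variables do not carry over. Pictures are saved under pics/ and viewed, and the job is handed in when it is done.

Besides the shell and the picture viewer there is one more tool, called after "Emit:" as a command line: name --argument value ..., lists and objects as JSON in quotes. apply_moves: Moves the arm, as the interface text tells. Its arguments: {"type":"object","properties":{"steps":{"type":"array","items":{"type":"number"}},"force":{"type":"number"}},"required":["steps"]}

```bash
mkdir -p pics; python3 - <<'E'
from rig import env, viewer, job, recognise, place_of
import cv2,numpy as np
for n in ["side","top"]:
    im=viewer.camera(n); cv2.imwrite(f"pics/{n}0.png",im[:,:,::-1])
    m=viewer.camera_model(n); print(n,{k:np.round(v,4).tolist() for k,v in m.items()})
    for q in ["track","bolt_knob","tray","tray_back_lip","stator","bell"]:
        print(q,[(round(d['confidence'],2),np.round(np.array(d['position'])*[640,480],1).tolist()) for d in place_of(n,q)])
s=env.get_state();print({k:np.round(v,3).tolist() for k,v in s.items()})
E
```

```text
side {'intrinsics': [[549.6664, 0.0, 314.2004], [0.0, 549.6664, 251.9192], [0.0, 0.0, 1.0]], 'dist': [0.0061, 0.0, 0.0, 0.0, 0.0], 'rvec': [1.9184, 1.119, -0.6227], 'tvec': [-188.2872, -243.651, 1771.5016]}
track [(0.66, [293.1, 260.8])]
bolt_knob [(0.78, [329.0, 219.1])]
tray [(0.91, [313.5, 270.9])]
tray_back_lip [(0.72, [334.5, 266.6]), (0.48, [293.6, 259.8])]
stator [(0.77, [433.0, 292.6]), (0.7, [329.3, 264.4]), (0.65, [387.1, 263.5])]
bell [(0.51, [305.7, 273.0])]
top {'intrinsics': [[494.3287, 0.0, 318.1904], [0.0, 494.3287, 240.4623], [0.0, 0.0, 1.0]], 'dist': [-0.0808, 0.0, 0.0, 0.0, 0.0], 'rvec': [2.1908, -2.1406, 0.1249], 'tvec': [-142.9491, 582.7534, 932.719]}
track [(0.63, [307.3, 291.6])]
bolt_knob [(0.86, [244.0, 305.5]), (0.58, [439.8, 228.2])]
tray [(0.64, [292.4, 219.8]), (0.62, [302.5, 257.1])]
tray_back_lip [(0.59, [293.9, 219.2])]
stator [(0.87, [209.4, 155.2]), (0.74, [282.2, 249.9]), (0.72, [225.4, 228.1])]
bell [(0.93, [318.1, 248.3])]
{'time_s': 0.7, 'qpos': [-1.331, 0.423, 1.63, 0.0, 1.089, -0.019], 'qd': [0.0, 0.001, -0.002, 0.0, 0.0, -0.001], 'tau': [0.001, -55.718, -28.21, -0.0, 0.001, 0.0], 'ee_pos': [159.986, -604.162, 253.349], 'ee_rot': [1.016, 1.321, -1.016], 'ft_force': [-0.029, 0.014, -0.451], 'moment': [0.047, -0.022, -0.015], 'gripper_width': 85.332}
```

View pics/top0.png

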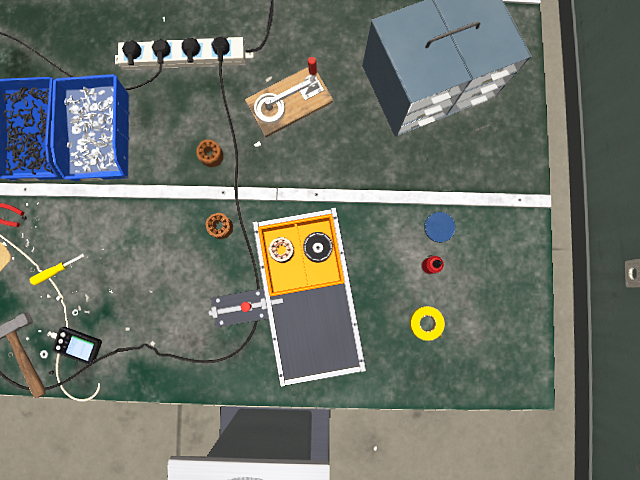

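View pics/side0.png

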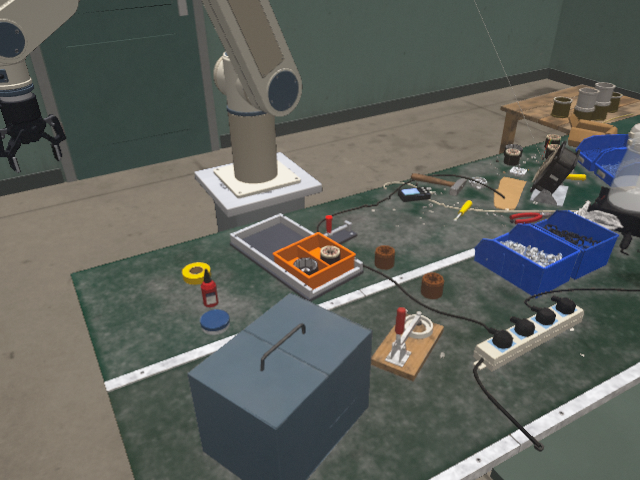

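The top view shows the track with the orange tray at about (300,255). The tray holds the stator at (281,250) and the bell at (318,247). Things that could be mistaken for the red knob:
- the toggle-clamp handle at (312,65)
- the glue bottle at (432,265)

The knob on the bolt is at (245,307). The brown stator look-alikes are at (209,152) and (218,225). I'll check the knob in a close crop.

```bash
cat > h.py <<'E'
import numpy as np,cv2
from rig import env, viewer, job, recognise, place_of
def ray(n,uv):
    m=viewer.camera_model(n);K=np.array(m['intrinsics']);D=np.array(m['dist'])
    p=cv2.undistortPoints(np.array([[uv]],float),K,D)[0,0]
    R=cv2.Rodrigues(np.array(m['rvec'],float))[0];t=np.array(m['tvec'],float)
    return -R.T@t, R.T@np.array([p[0],p[1],1])
def atz(n,uv,z):
    c,d=ray(n,uv);return c+d*(z-c[2])/d[2]
def proj(n,P):
    m=viewer.camera_model(n)
    return cv2.projectPoints(np.array(P,float).reshape(-1,3),np.array(m['rvec'],float),np.array(m['tvec'],float),np.array(m['intrinsics']),np.array(m['dist']))[0][:,0]
def crop(n,img,x0,y0,x1,y1,s,name):
    cv2.imwrite(name,cv2.resize(img[y0:y1,x0:x1,::-1],None,fx=s,fy=s,interpolation=cv2.INTER_CUBIC))
E
python3 - <<'E'
import cv2
im=cv2.imread('pics/top0.png')
cv2.imwrite('pics/c1.png',cv2.resize(im[200:395,200:380],None,fx=3,fy=3,interpolation=cv2.INTER_CUBIC))
im=cv2.imread('pics/side0.png')
cv2.imwrite('pics/c2.png',cv2.resize(im[200:310,220:380],None,fx=5,fy=5,interpolation=cv2.INTER_CUBIC))
E
```

```text
(no output)
```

View pics/c1.png

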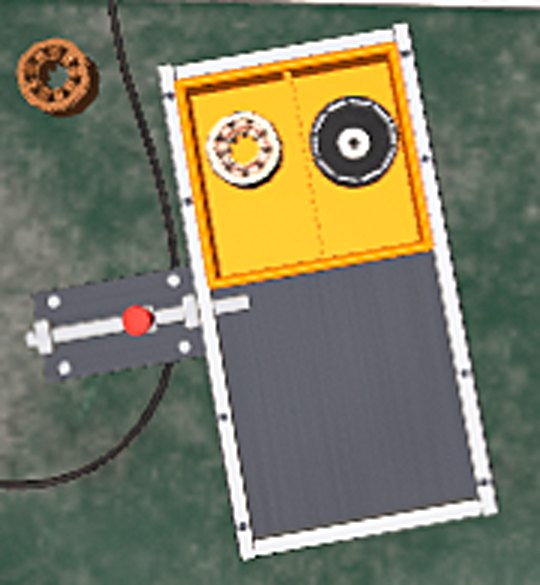

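View pics/c2.png

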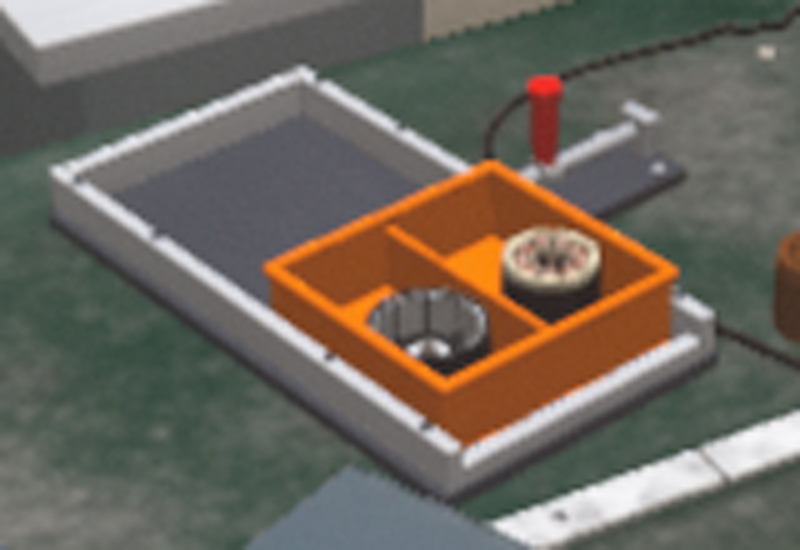

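The crops confirm it: the red knob sits on the bolt at top pixel (245,307), with the bolt tip inside the track, and the cream stator and black bell are in the tray. Next I'll fit the track pose.

```bash
python3 - <<'E'
from h import *
from scipy.optimize import least_squares
T=np.array([[245,558],[496,512],[160,66],[407,25]])/3+[200,200]-0.33
S=np.array([[300,68],[54,172],[712,314],[460,463]])/5+[220,200]-.4
L=np.array([[-161,86,34],[-161,-86,34],[161,86,34],[161,-86,34]],float)
def tf(p,P):
    c,s=np.cos(p[2]),np.sin(p[2]);P=np.atleast_2d(P)
    return np.c_[p[0]+c*P[:,0]-s*P[:,1],p[1]+s*P[:,0]+c*P[:,1],P[:,2]]
def f(p,use):
    r=[]
    if 't' in use:r.append(proj('top',tf(p,L))-T)
    if 's' in use:r.append(proj('side',tf(p,L))-S)
    return np.concatenate(r).ravel()
for u in ['t','s','ts']:
    r=least_squares(f,[600,0,0.1],args=(u,),x_scale=[100,100,.1]);print(u,np.round(r.x,3),np.round(r.fun,1))
    p=r.x
    print('knob pred top',proj('top',tf(p,[[0,115,76],[0,115,59]])),proj('side',tf(p,[[0,115,76],[0,115,59]])))
    for nm,n,uv,z in [('cap top',"top",(200+137/3,200+320/3),76),('cap side',"side",(220+546/5,200+80/5),76),('lip',"top",(200+285/3,200+62/3),56),('traynear',"top",(200+326/3,200+262/3),56)]:
        w=atz(n,uv,z);c,s=np.cos(p[2]),np.sin(p[2]);d=w-[p[0],p[1],0]
        print(nm,w.round(1),'track',(c*d[0]+s*d[1]).round(1),(-s*d[0]+c*d[1]).round(1))
    P=p
np.save('track.npy',P)
from scipy.spatial.transform import Rotation as R
print(R.from_rotvec(env.get_state()['ee_rot']).as_matrix().round(3))
E
```

```text
t [ 4.78990e+02 -1.13138e+02  2.00000e-01] [-2.6  1.1  2.6  0.2 -2.   0.   2.  -1.5]
knob pred top [[246.71536307 306.20614026]
 [247.97058245 306.01636332]] [[326.54870111 216.14615614]
 [326.57011974 221.94611723]]
cap top [455.2   1.5  76. ] track -0.5 117.0
cap side [458.9   5.7  76. ] track 3.9 120.5
lip [620.4 -84.1  56. ] track 144.4 0.4
traynear [ 493.9 -113.4   56. ] track 14.6 -3.2
s [ 4.86854e+02 -1.11638e+02  2.10000e-01] [ 1.1 -0.6 -2.6  0.9  3.2 -0.6 -1.7 -0.5]
knob pred top [[246.16618965 302.5374866 ]
 [247.43055026 302.41456797]] [[328.30626488 217.14978171]
 [328.31601152 222.96134947]]
cap top [455.2   1.5  76. ] track -7.3 117.2
cap side [458.9   5.7  76. ] track -2.8 120.6
lip [620.4 -84.1  56. ] track 136.4 -0.9
traynear [ 493.9 -113.4   56. ] track 6.5 -3.2
ts [ 4.80774e+02 -1.11877e+02  2.04000e-01] [-2.9  0.2  2.3 -1.  -2.9 -0.7  1.  -2.5  0.5 -1.6 -3.3 -0.4  1.6 -1.6
 -3.7 -1.8]
knob pred top [[246.10571149 305.44359896]
 [247.37179881 305.2677553 ]] [[327.22050162 216.25916933]
 [327.23745266 222.06059715]]
cap top [455.2   1.5  76. ] track -2.1 116.2
cap side [458.9   5.7  76. ] track 2.4 119.6
lip [620.4 -84.1  56. ] track 142.4 -1.0
traynear [ 493.9 -113.4   56. ] track 12.5 -4.2
[[ 0.     0.967  0.256]
 [-0.     0.256 -0.967]
 [-1.     0.     0.   ]]
```

```bash
python3 - <<'E'
from h import *
from scipy.optimize import least_squares
T=np.array([[245,558],[496,512],[160,66],[407,25]])/3+[200,200]-0.33
S=np.array([[300,68],[54,172],[712,314],[460,463]])/5+[220,200]-.4
def tf(p,P):
    c,s=np.cos(p[2]),np.sin(p[2]);P=np.atleast_2d(P)
    return np.c_[p[0]+c*P[:,0]-s*P[:,1],p[1]+s*P[:,0]+c*P[:,1],P[:,2]]
def f(p,use):
    r=[];h,l=p[3],p[4]
    L=np.array([[-l,h,34],[-l,-h,34],[l,h,34],[l,-h,34]],float)
    if 't' in use:r.append(proj('top',tf(p,L))-T)
    if 's' in use:r.append(proj('side',tf(p,L))-S)
    return np.concatenate(r).ravel()
for u in ['t','s','ts']:
    r=least_squares(f,[600,0,0.1,80,161],args=(u,),x_scale=[100,100,.1,10,10]);print(u,np.round(r.x,3),np.round(r.fun,1))
    p=r.x
    print('knob pred top',proj('top',tf(p,[[0,115,76],[0,115,59]])).round(1),proj('side',tf(p,[[0,115,76],[0,115,59]])).round(1))
    for nm,n,uv,z in [('cap top',"top",(200+137/3,200+320/3),76),('cap side',"side",(220+546/5,200+80/5),76),('lip',"top",(200+285/3,200+62/3),56),('traynear',"top",(200+326/3,200+262/3),56)]:
        w=atz(n,uv,z);c,s=np.cos(p[2]),np.sin(p[2]);d=w-[p[0],p[1],0]
        print(nm,w.round(1),'track',(c*d[0]+s*d[1]).round(1),(-s*d[0]+c*d[1]).round(1))
    P=p
np.save('track.npy',P)
E
```

```text
t [ 4.78884e+02 -1.13132e+02  2.00000e-01  8.14350e+01  1.59659e+02] [-0.3  0.   0.1  0.   0.4  0.4 -0.2 -0.4]
knob pred top [[246.7 306.3]
 [248.  306.1]] [[326.5 216.1]
 [326.5 221.9]]
cap top [455.2   1.5  76. ] track -0.4 117.0
cap side [458.9   5.7  76. ] track 4.1 120.5
lip [620.4 -84.1  56. ] track 144.5 0.3
traynear [ 493.9 -113.4   56. ] track 14.7 -3.3
s [ 4.88033e+02 -1.12569e+02  2.04000e-01  7.96360e+01  1.60096e+02] [-0.2  0.5 -0.2  0.2  0.8  0.9 -0.4 -1.4]
knob pred top [[246.6 301.5]
 [247.9 301.4]] [[328.4 217.6]
 [328.4 223.4]]
cap top [455.2   1.5  76. ] track -9.0 118.3
cap side [458.9   5.7  76. ] track -4.6 121.7
lip [620.4 -84.1  56. ] track 135.4 1.1
traynear [ 493.9 -113.4   56. ] track 5.6 -2.0
ts [ 4.80835e+02 -1.12059e+02  2.02000e-01  8.09130e+01  1.60413e+02] [-0.4 -0.6 -0.5 -0.7 -0.  -1.  -1.2 -1.8 -0.8 -0.9 -1.5 -1.  -0.2 -0.8
 -2.3 -2.8]
knob pred top [[246.2 305.3]
 [247.5 305.1]] [[327.2 216.3]
 [327.2 222.1]]
cap top [455.2   1.5  76. ] track -2.3 116.4
cap side [458.9   5.7  76. ] track 2.2 119.8
lip [620.4 -84.1  56. ] track 142.3 -0.6
traynear [ 493.9 -113.4   56. ] track 12.5 -4.0
```

Emit:
apply_moves --steps '[40, 296, 606, -53, 0, 0, -0.059, 40, 296, 606, -53, 0, 0, -0.059, 40, 296, 606, -53, 0, 0, -0.059, 40, 296, 606, -53, 0, 0, -0.059, 40, 296, 606, -53, 0, 0, -0.059, 40, 296, 606, -53, 0, 0, -0.059, 40, 296, 606, -53, 0, 0, -0.059, 40, 296, 606, -53, 0, 0, -0.059, 40, 296, 606, -53, 0, 0, -0.059, 40, 296, 606, -53, 0, 0, -0.059, 40, 296, 606, -53, 0, 0, -0.059, 40, 296, 606, -53, 0, 0, -0.059]'

```text
time_s: 1.7
ee_pos: [379.3, -154.5, 214.4]
ee_rot: [1.061, 1.296, -1.061]
ft_force: [1.3, 0.2, -0.3]
gripper_width: 39.9
```

```bash
python3 - <<'E'
from h import *
p=[479.5,-113,.2]
def tr(w):
    c,s=np.cos(p[2]),np.sin(p[2]);d=w-np.array([p[0],p[1],0]);return np.round([c*d[0]+s*d[1],-s*d[0]+c*d[1]],1)
for uv,z in [((244,305.5),59),((293.9,219.2),56),((292.4,219.8),56)]:
    w=atz('top',uv,z);print(w.round(1),tr(w))
w=atz('side',(334.5,266.6),56);print(w.round(1),tr(w))
E
```

```text
[456.9   7.1  59. ] [  1.7 122.2]
[623.2 -81.9  56. ] [147.    1.9]
[622.  -79.1  56. ] [146.4   5. ]
[634.  -82.8  56. ] [157.4  -1.1]
```

Emit:
apply_moves --steps '[40, 77, 157, -14, 0, 0, 0, 40, 77, 157, -14, 0, 0, 0, 40, 77, 157, -14, 0, 0, 0, 40, 77, 157, -14, 0, 0, 0, 40, 77, 157, -64, 0, 0, 0, 40, 77, 157, -64, 0, 0, 0, 40, 77, 157, -64, 0, 0, 0]'

```text
time_s: 2.28
ee_pos: [453.6, 1.4, 147.8]
ee_rot: [1.057, 1.303, -1.063]
ft_force: [-0.9, -0.8, -0.6]
gripper_width: 40.2
```

```bash
python3 - <<'E'
from h import *
a=viewer.camera('top');b=viewer.camera('side')
crop('t',a,180,200,380,400,3,'pics/t1.png');crop('s',b,260,130,400,270,4,'pics/s1.png')
s=env.get_state();print(s['ee_pos'],s['ee_rot'])
E
```

```text
[4.55200240e+02 1.40534410e-01 1.50328327e+02] [ 1.06043117  1.29806504 -1.06220898]
```

View pics/t1.png

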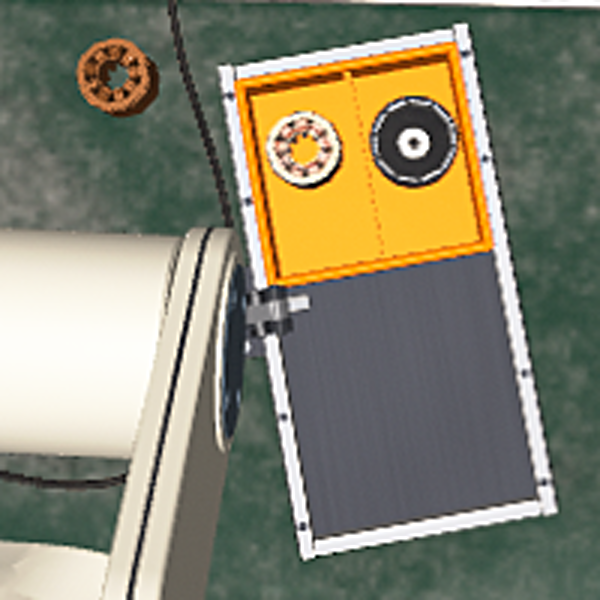

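View pics/s1.png

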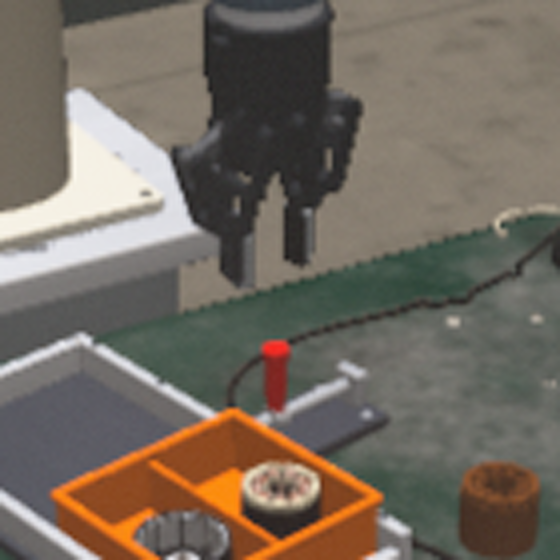

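The top view now has the arm over the knob. In the side crop the open fingers at (240-300,275) straddle the knob, which stands at (275,345). Now I'll compare the projected fingertip with what I see.

```bash
python3 - <<'E'
from h import *
s=env.get_state()['ee_pos']
print(proj('side',[[s[0],s[1],s[2]-18],[s[0],s[1],s[2]-22]]), 'knob cap',proj('side',[[s[0],s[1],76]]))
E
```

```text
[[326.48638217 196.15376103]
 [326.49164395 197.58788862]] knob cap [[326.55903963 215.9321359 ]]
```

Emit:
apply_moves --steps '[40, 1, 1, -40, 0, 0, 0, 40, 1, 1, -70, 0, 0, 0, 40, 1, 1, -86, 0, 0, 0, 40, 1, 1, -86, 0, 0, 0, 8, 1, 1, -86, 0, 0, 0, 8, 1, 1, -86, 0, 0, 0, 8, 1, 1, -86, 0, 0, 0, 8, 1, 1, -86, 0, 0, 0, 8, 1, 1, -86, 0, 0, 0, 8, 1, 1, -86, 0, 0, 0]' --force 30

```text
time_s: 3.22
ee_pos: [457.2, 2.1, 65.9]
ee_rot: [1.063, 1.296, -1.06]
ft_force: [-0.5, 7.2, -1.4]
gripper_width: 16.3
```

```bash
python3 - <<'E'
from h import *
b=viewer.camera('side')
crop('s',b,260,130,400,270,4,'pics/s2.png')
s=env.get_state();print(s['ee_pos'],s['ft_force'],s['gripper_width'])
E
```

```text
[457.18588676   2.15544005  65.92295883] [-2.17076111  8.10729369 -2.65892457] 16.4228585414294
```

View pics/s2.png

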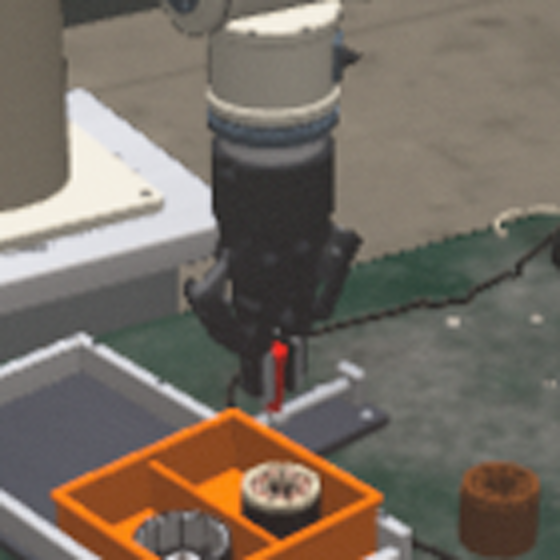

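Gripped at an opening of 16.3 mm, with the red knob between the fingers at crop (280,370). Now I'll draw the bolt.

Emit:
apply_moves --steps '[8, -2, 10, 0, 0, 0, 0, 8, -4, 20, 0, 0, 0, 0, 8, -6, 30, 0, 0, 0, 0, 8, -7, 36, 0, 0, 0, 0, 8, -7, 36, 0, 0, 0, 0, 8, -7, 36, 0, 0, 0, 0]'

```text
time_s: 3.77
ee_pos: [450.1, 37.9, 65.7]
ee_rot: [1.06, 1.296, -1.059]
ft_force: [-3.4, -6.0, 10.2]
gripper_width: 16.5
```

```bash
python3 - <<'E'
from h import *
b=viewer.camera('side');a=viewer.camera('top')
crop('s',b,260,130,400,270,4,'pics/s3.png');crop('t',a,180,200,380,400,3,'pics/t3.png')
s=env.get_state();print(s['ee_pos'],s['ft_force'],s['gripper_width'])
E
```

```text
[450.06798255  37.90742609  65.71795199] [-3.86401899 -4.70007091  9.90640466] 16.07492257422666
```

View pics/s3.png

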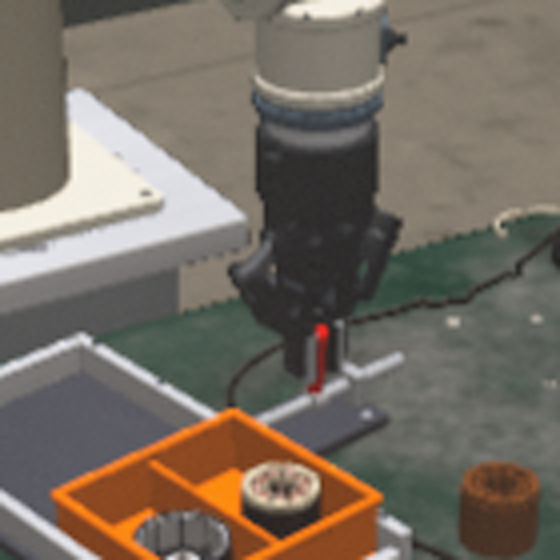

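View pics/t3.png

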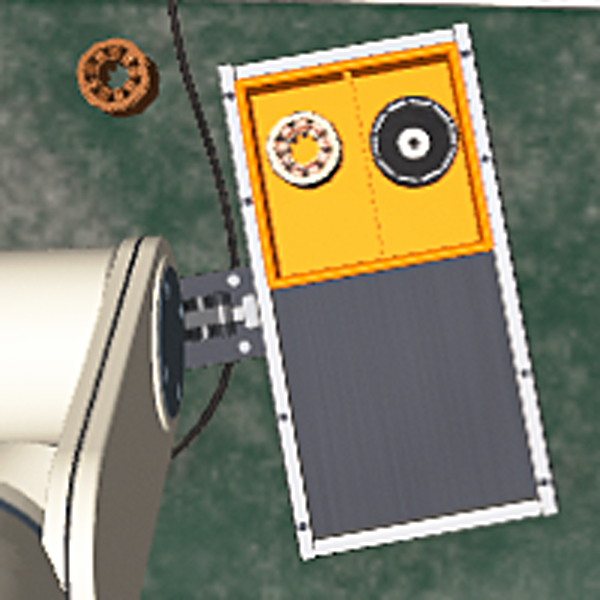

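The bolt is fully back: its tip no longer shows inside the track, the rod protrudes at the left, and the force shows it against its end stop. Release, rise, then move behind the tray.

Emit:
apply_moves --steps '[40, 0, 0, 0, 0, 0, 0, 40, 0, 0, 0, 0, 0, 0, 40, 0, 0, 0, 0, 0, 0, 40, 0, 0, 40, 0, 0, 0, 40, 0, 0, 80, 0, 0, 0, 40, 0, 0, 110, 0, 0, 0, 0, 40, -24, 110, 0, 0, 0, 0, 75, -45, 110, 0, 0, 0, 0, 110, -65, 110, 0, 0, 0, 0, 145, -86, 110, 0, 0, 0, 0, 180, -107, 110, 0, 0, 0, 0, 197, -117, 110, 0, 0, 0]'

```text
time_s: 4.87
ee_pos: [650.8, -81.5, 174.7]
ee_rot: [1.063, 1.293, -1.06]
ft_force: [0.1, -0.2, -0.3]
gripper_width: -0.3
```

Emit:
apply_moves --steps '[0, 0, 0, 0, 0, 0, 0, 0, 0, 0, 0, 0, 0, 0]'

```text
time_s: 5.03
ee_pos: [647.0, -79.6, 173.6]
ee_rot: [1.062, 1.297, -1.062]
ft_force: [0.0, 0.4, -1.3]
gripper_width: -0.3
```

```bash
python3 - <<'E'
from h import *
b=viewer.camera('side');a=viewer.camera('top')
crop('s',b,220,110,400,310,3,'pics/s4.png');crop('t',a,180,200,380,400,3,'pics/t4.png')
s=env.get_state();p=s['ee_pos'];print(p,s['ft_force'],s['gripper_width'])
print(proj('side',[[p[0],p[1],p[2]-22]]))
E
```

```text
[645.49913802 -78.59679435 173.64159   ] [1.1193686  0.31423137 0.51335187] 0.19599048921831858
[[339.1210115  232.19320642]]
```

View pics/s4.png

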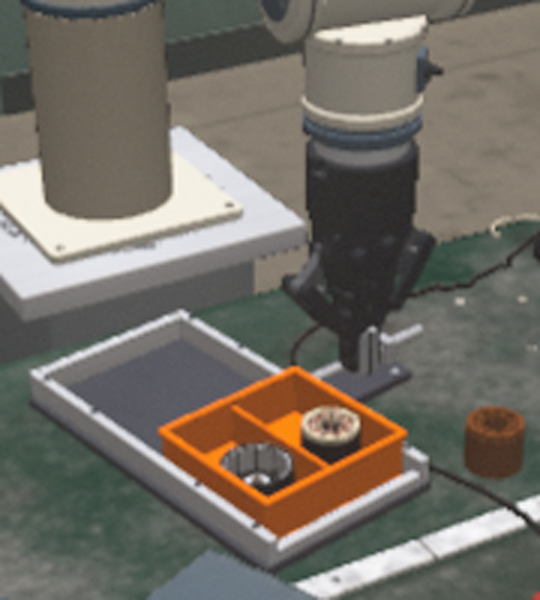

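View pics/t4.png

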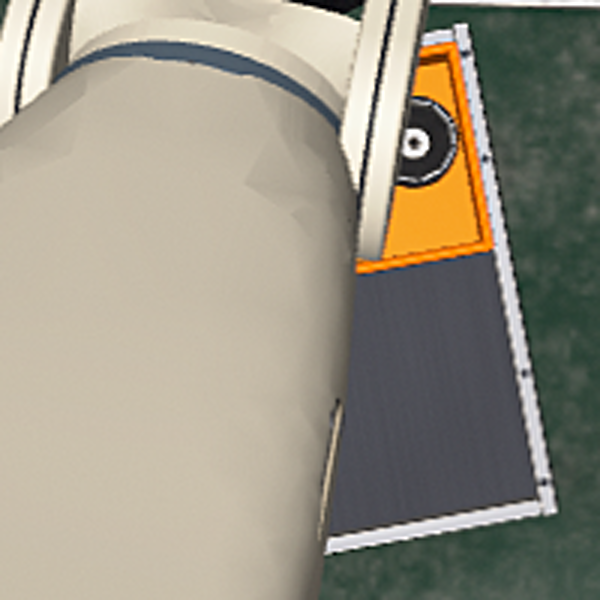

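The side crop shows the closed fingertips at full-image (340,234). The model predicts (339,232), so the side camera is off by about (+1,+2) px. I'll correct the lip estimate for that.

```bash
python3 - <<'E'
from h import *
p=[479.5,-113,.2]
def tr(w):
    c,s=np.cos(p[2]),np.sin(p[2]);d=w-np.array([p[0],p[1],0]);return np.round([c*d[0]+s*d[1],-s*d[0]+c*d[1]],1)
# side lip: far rim corners left(407,432) right(267,500) in s4 crop
for uv in [(407,432),(267,500),(337,466)]:
    u=np.array(uv)/3+[220,110]-.33-[.9,1.8]
    print(tr(atz('side',u,56)))
print(tr(np.array([645.5,-78.6,0])))
E
```

```text
[143.8  74.5]
[140.8 -65.9]
[142.2   2.3]
[169.5   0.7]
```

Emit:
apply_moves --steps '[0, 0, 0, -35, 0, 0, 0, 0, 0, 0, -65, 0, 0, 0, 0, 0, 0, -90, 0, 0, 0, 0, 0, 0, -110, 0, 0, 0, 0, 0, 0, -116, 0, 0, 0, 0, 0, 0, -116, 0, 0, 0]'

```text
time_s: 5.63
ee_pos: [644.7, -78.3, 56.6]
ee_rot: [1.059, 1.301, -1.062]
ft_force: [-0.4, 1.2, 0.2]
gripper_width: -0.3
```

```bash
python3 - <<'E'
from h import *
b=viewer.camera('side')
crop('s',b,260,180,400,310,4,'pics/s5.png')
s=env.get_state();p=s['ee_pos'];print(p,s['ft_force'],s['gripper_width'])
E
```

```text
[645.9516605  -78.55946672  58.15242573] [-0.00881416 -0.29811724  1.12074078] -0.2756687757950793
```

View pics/s5.png

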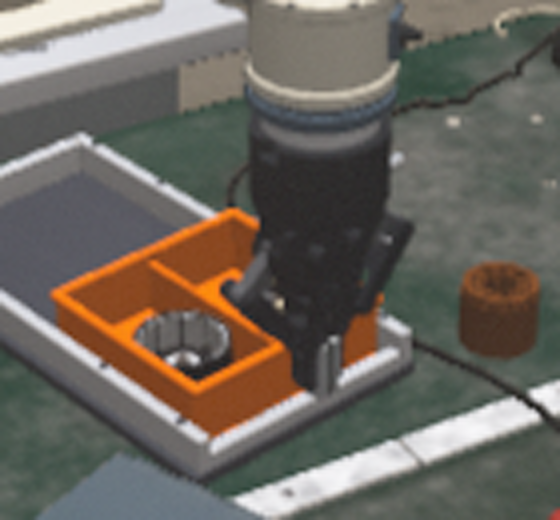

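The fingertips are behind the tray's far wall, at crop (325,375), above the back stop. I'll drag slowly.

Emit:
apply_moves --steps '[0, -4.9, -1, 0, 0, 0, 0, 0, -9.8, -2, 0, 0, 0, 0, 0, -14.7, -3, 0, 0, 0, 0, 0, -19.6, -4, 0, 0, 0, 0, 0, -24.5, -5, 0, 0, 0, 0, 0, -29.4, -6, 0, 0, 0, 0, 0, -34.3, -7, 0, 0, 0, 0, 0, -39.2, -8, 0, 0, 0, 0, 0, -44.1, -9, 0, 0, 0, 0, 0, -49, -10, 0, 0, 0, 0, 0, -53.9, -10.9, 0, 0, 0, 0, 0, -58.8, -11.9, 0, 0, 0, 0]'

```text
time_s: 6.68
ee_pos: [589.9, -91.6, 59.7]
ee_rot: [1.063, 1.292, -1.058]
ft_force: [5.0, 0.9, 2.8]
gripper_width: 0.3
```

```bash
python3 - <<'E'
from h import *
b=viewer.camera('side')
crop('s',b,240,180,380,310,4,'pics/s6.png')
s=env.get_state();p=s['ee_pos'];print(p,s['ft_force'],s['gripper_width'])
E
```

```text
[588.7160524  -91.66953583  59.54133128] [4.75850955 0.39399079 4.84576859] -0.001314478083101341
```

View pics/s6.png

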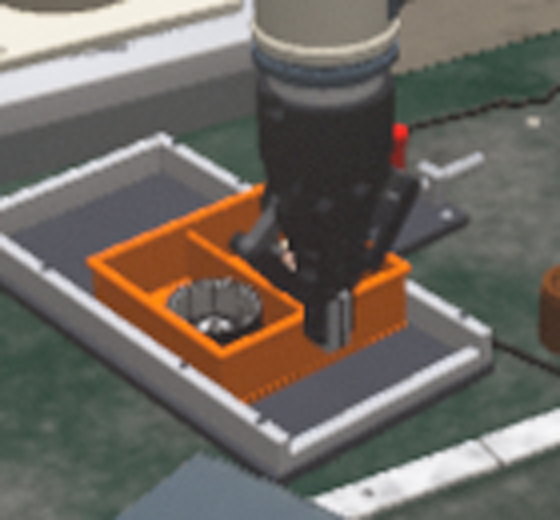

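The tray is moving with about 5 N of drag, flat on the plate. Continuing.

Emit:
apply_moves --steps '[0, -5.9, -1.2, 0, 0, 0, 0, 0, -11.8, -2.4, 0, 0, 0, 0, 0, -17.6, -3.6, 0, 0, 0, 0, 0, -23.5, -4.8, 0, 0, 0, 0, 0, -29.4, -6, 0, 0, 0, 0, 0, -35.3, -7.2, 0, 0, 0, 0, 0, -41.2, -8.4, 0, 0, 0, 0, 0, -47, -9.6, 0, 0, 0, 0, 0, -53, -10.7, 0, 0, 0, 0, 0, -59, -12, 0, 0, 0, 0, 0, -65, -13.2, 0, 0, 0, 0, 0, -70, -14.2, 0, 0, 0, 0]'

```text
time_s: 7.73
ee_pos: [520.0, -105.9, 59.5]
ee_rot: [1.063, 1.292, -1.058]
ft_force: [6.2, 0.6, 3.8]
gripper_width: -0.2
```

```bash
python3 - <<'E'
from h import *
b=viewer.camera('side')
crop('s',b,220,160,380,300,4,'pics/s7.png')
s=env.get_state();p=s['ee_pos'];print(p,s['ft_force'],s['gripper_width'])
E
```

```text
[ 518.73130984 -105.91349987   59.28879505] [ 5.63520393 -0.25785308  4.28033231] 0.11145115682752034
```

View pics/s7.png

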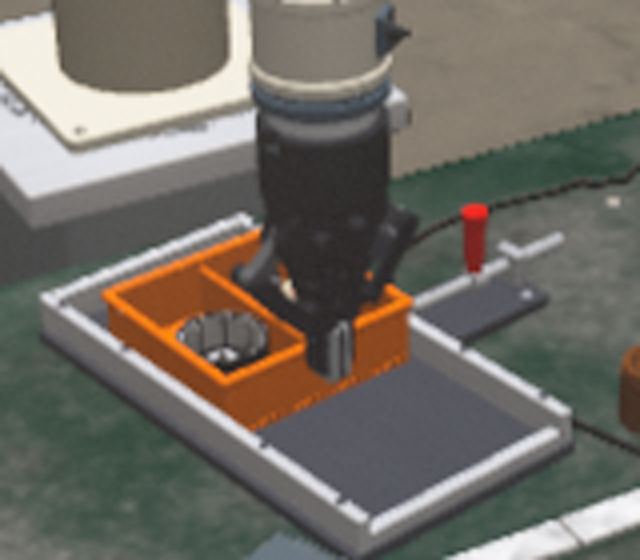

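Emit:
apply_moves --steps '[0, -5.9, -1.2, 0, 0, 0, 0, 0, -11.8, -2.4, 0, 0, 0, 0, 0, -17.6, -3.6, 0, 0, 0, 0, 0, -22, -4.5, 0, 0, 0, 0, 0, -26, -5.3, 0, 0, 0, 0, 0, -30, -6.1, 0, 0, 0, 0, 0, -33, -6.7, 0, 0, 0, 0, 0, -36, -7.3, 0, 0, 0, 0, 0, -38, -7.7, 0, 0, 0, 0, 0, -40, -8.1, 0, 0, 0, 0]'

```text
time_s: 8.62
ee_pos: [480.2, -114.0, 59.3]
ee_rot: [1.062, 1.292, -1.058]
ft_force: [6.9, 1.1, 4.1]
gripper_width: -0.1
```

Emit:
apply_moves --steps '[0, -2, -0.4, 0, 0, 0, 0, 0, -4, -0.8, 0, 0, 0, 0]'

```text
time_s: 8.78
ee_pos: [476.3, -114.8, 59.3]
ee_rot: [1.062, 1.292, -1.058]
ft_force: [7.0, 1.7, 4.0]
gripper_width: 0.0
```

Emit:
apply_moves --steps '[0, -2, -0.4, 0, 0, 0, 0, 0, -4, -0.8, 0, 0, 0, 0]'

```text
time_s: 8.95
ee_pos: [475.4, -115.3, 59.8]
ee_rot: [1.066, 1.286, -1.055]
ft_force: [20.4, 15.0, 2.4]
gripper_width: 0.1
```

Emit:
apply_moves --steps '[0, -1.5, -0.3, 0, 0, 0, 0, 0, -3, -0.6, 0, 0, 0, 0]'

```text
time_s: 9.12
ee_pos: [475.1, -115.6, 60.6]
ee_rot: [1.068, 1.282, -1.052]
ft_force: [26.5, 20.7, 3.4]
gripper_width: -0.1
```

```bash
python3 - <<'E'
from h import *
b=viewer.camera('side');a=viewer.camera('top')
crop('s',b,220,160,380,300,4,'pics/s8.png');crop('t',a,180,200,380,400,3,'pics/t8.png')
s=env.get_state();p=s['ee_pos'];print(p,s['ft_force'],s['gripper_width'])
E
```

```text
[ 475.20421407 -115.60131238   60.64798649] [23.03648259 17.48392193  1.77440293] 0.00018885376487954292
```

View pics/s8.png

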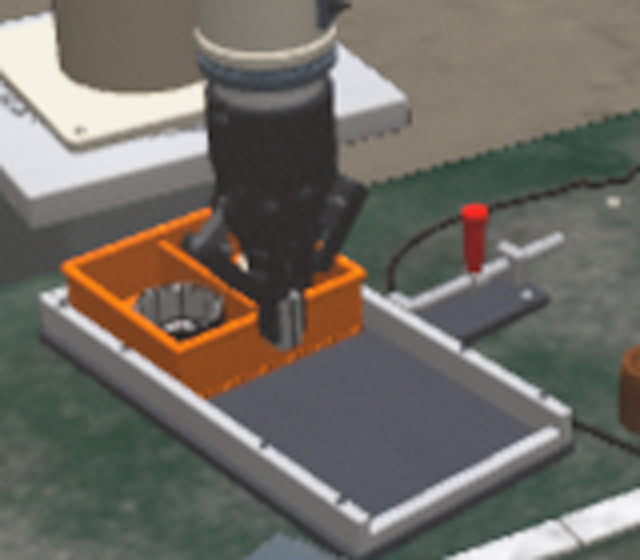

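View pics/t8.png

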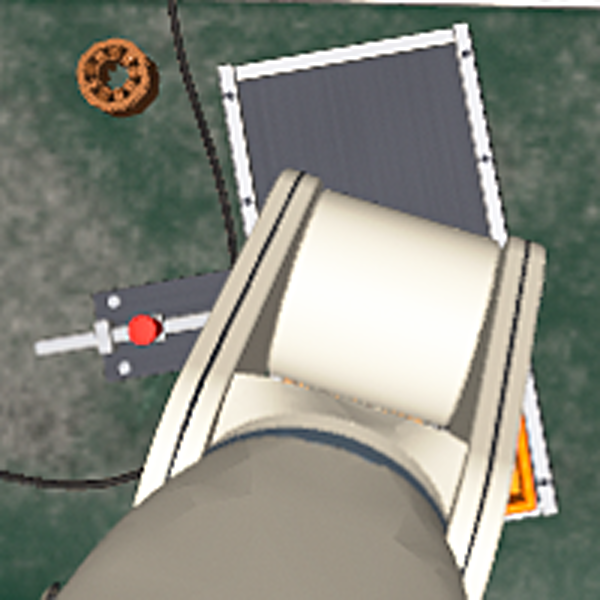

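The tray is against the front stop: the force jumped to 26 N with no motion, and both views agree. The knob is at (143,330) in the top crop. Back off and rise.

Emit:
apply_moves --steps '[0, 6, 1.2, 0, 0, 0, 0, 0, 14, 2.8, 0, 0, 0, 0, 0, 24, 4.8, 0, 0, 0, 0, 0, 24, 4.8, 0, 0, 0, 0, 0, 24, 4.8, 40, 0, 0, 0, 0, 24, 4.8, 80, 0, 0, 0, 0, 24, 4.8, 120, 0, 0, 0, 40, 24, 4.8, 120, 0, 0, 0, 40, 24, 4.8, 120, 0, 0, 0]'

```text
time_s: 9.97
ee_pos: [491.7, -111.3, 180.1]
ee_rot: [1.062, 1.293, -1.059]
ft_force: [0.2, -0.8, -0.2]
gripper_width: 23.4
```

```bash
python3 - <<'E'
from h import *
b=viewer.camera('side')
s=env.get_state();p=s['ee_pos'];print(p,s['ee_rot'],s['ft_force'],s['gripper_width'])
crop('s',b,220,130,380,300,3.5,'pics/s9.png')
E
```

```text
[ 490.51671572 -110.99430329  178.49690214] [ 1.06088746  1.29661773 -1.06081805] [-0.37324779 -0.8016623   0.33359805] 30.895089653488338
```

View pics/s9.png

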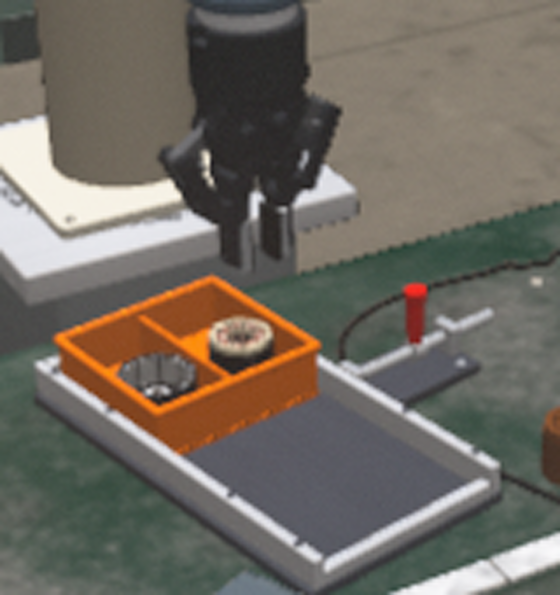

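The tray sits flush at the front stop with both parts upright. Now over to the knob, and down to grip.

Emit:
apply_moves --steps '[40, -9, 35, 0, 0, 0, 0, 40, -18, 70, 0, 0, 0, 0, 40, -28, 105, 0, 0, 0, 0, 40, -39, 135, 0, 0, 0, 0, 40, -39, 149, 0, 0, 0, 0, 40, -39, 149, 0, 0, 0, 0, 40, -39, 149, -35, 0, 0, 0, 40, -39, 149, -70, 0, 0, 0, 40, -39, 149, -100, 0, 0, 0, 40, -39, 149, -113, 0, 0, 0, 40, -39, 149, -113, 0, 0, 0]'

```text
time_s: 10.93
ee_pos: [448.7, 37.2, 61.3]
ee_rot: [1.057, 1.303, -1.067]
ft_force: [-0.2, -1.1, 0.1]
gripper_width: 40.2
```

Emit:
apply_moves --steps '[8, 0, 0, 0, 0, 0, 0, 8, 0, 0, 0, 0, 0, 0, 8, 0, 0, 0, 0, 0, 0, 8, 0, 0, 0, 0, 0, 0, 8, 0, 0, 0, 0, 0, 0]'

```text
time_s: 11.35
ee_pos: [451.9, 38.0, 65.4]
ee_rot: [1.061, 1.297, -1.061]
ft_force: [-0.0, 0.1, -11.0]
gripper_width: 16.4
```

Gripped at the same opening as before. Push home, about 36 mm along the track's -y.

Emit:
apply_moves --steps '[8, 2, -10, 0, 0, 0, 0, 8, 4, -20, 0, 0, 0, 0, 8, 6, -28, 0, 0, 0, 0, 8, 7, -34, 0, 0, 0, 0, 8, 7.5, -37, 0, 0, 0, 0, 8, 7.5, -37, 0, 0, 0, 0, 8, 7.5, -37, 0, 0, 0, 0]'

```text
time_s: 11.93
ee_pos: [459.0, 2.2, 65.3]
ee_rot: [1.064, 1.298, -1.062]
ft_force: [-1.9, 18.2, -3.3]
gripper_width: 16.5
```

```bash
python3 - <<'E'
from h import *
b=viewer.camera('side');a=viewer.camera('top')
s=env.get_state();p=s['ee_pos'];print(p,s['ee_rot'],s['ft_force'],s['gripper_width'])
crop('s',b,240,170,380,300,4,'pics/s10.png');crop('t',a,180,200,380,400,3,'pics/t10.png')
E
```

```text
[459.03809843   2.2154565   65.31346128] [ 1.06323975  1.29840906 -1.06146984] [-1.51191689 17.23753894 -4.1073687 ] 16.335656741228195
```

View pics/s10.png

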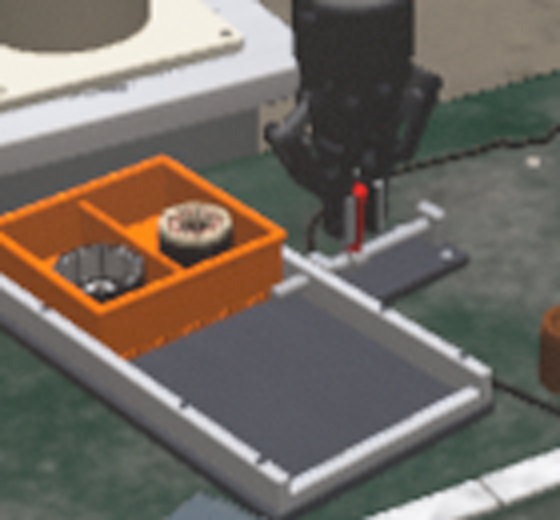

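View pics/t10.png

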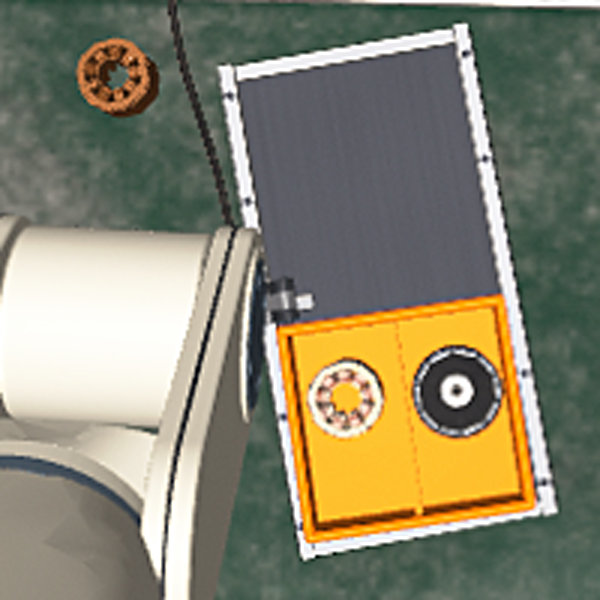

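The bolt tip shows behind the tray, at side crop (290,285) and top crop (305,300), and the 17 N reaction says it is at its end stop. Release and rise.

Emit:
apply_moves --steps '[40, -1, 5, 0, 0, 0, 0, 40, -1, 5, 0, 0, 0, 0, 40, -1, 5, 0, 0, 0, 0, 40, -1, 5, 40, 0, 0, 0, 40, -1, 5, 80, 0, 0, 0, 40, -1, 5, 120, 0, 0, 0, 40, -30, 45, 155, 0, 0, 0, 40, -50, 80, 155, 0, 0, 0, 40, -70, 120, 155, 0, 0, 0, 40, -70, 160, 155, 0, 0, 0, 40, -70, 160, 155, 0, 0, 0, 40, -70, 160, 155, 0, 0, 0]'

```text
time_s: 13.03
ee_pos: [389.7, 163.5, 221.1]
ee_rot: [1.06, 1.297, -1.056]
ft_force: [-0.2, -0.4, -0.2]
gripper_width: 39.8
```

```bash
python3 - <<'E'
from h import *
b=viewer.camera('side');a=viewer.camera('top')
s=env.get_state();p=s['ee_pos'];print(p,s['qd'],s['ft_force'],s['gripper_width'])
crop('s',b,220,150,380,300,4,'pics/s11.png');crop('t',a,180,200,380,400,3,'pics/t11.png')
E
```

```text
[389.7393701  161.16113455 220.51595291] [-0.03230584  0.00567657  0.0072842   0.00031009  0.00152927 -0.00405316] [-1.19882434  0.14339107  0.33029753] 39.793401555766955
```

View pics/s11.png

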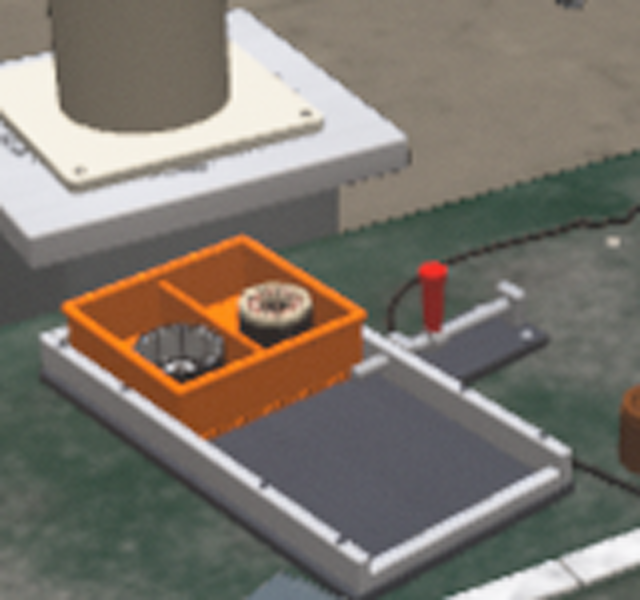

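View pics/t11.png

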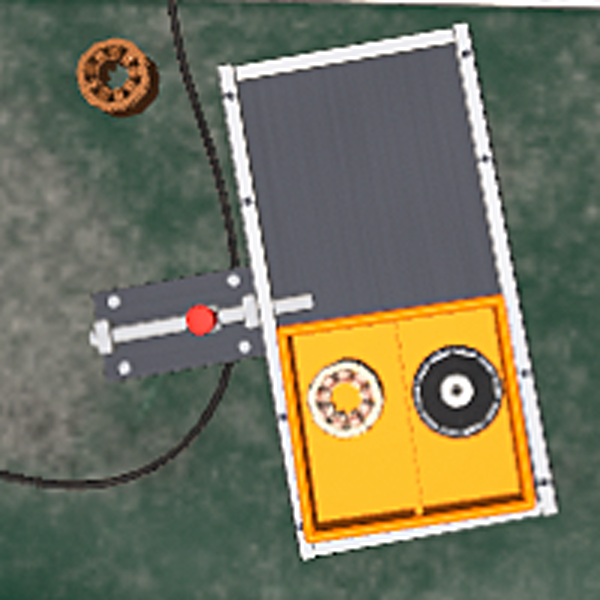

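The bolt is home behind the tray, with its tip at top crop (312,300), slightly further in than at the start. The tray is at the front stop with both parts upright, and the arm is clear.

```bash
python3 -c "
from rig import job,env
print(job.finish_job(), env.get_state()['time_s'])"
```

```text
the job is handed in; nothing more can be done
the job is handed in; nothing more can be done
```

The job is done and handed in, at about 13 s on the robot's clock; no verdict was reported. I drew the bolt fully back by its knob and hooked the closed fingertips behind the tray's far lip. I then dragged the tray to the front stop at about 5–7 N and pushed the bolt home behind it.

**Final checks (both cameras):**
- **Tray:** it sits flat at the front stop. At the stop the force rose to about 33 N with no further motion, and the finger position put the tray at about x = −84 mm.
- **Bolt:** the tip is behind the tray, slightly further in than at the start, and it met its end stop with about 17 N.
- **Motor parts:** the stator and bell stand upright in the tray.
- **Robot:** the arm was clear of everything at hand-in.

**Disagreements and limits:**
- The side camera disagreed with the arm by about 2 pixels, and put the track about 9 mm further along x than the top camera. I used the top camera's fit and corrected the side view against the visible fingertips.
- I did not re-measure the glue bottle, tape roll and tin at the end. The arm only passed that side at a height of over 190 mm.

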